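# Knock the stop peg down and put the mallet away

## Task

Take the wooden mallet by its handle and strike the raised steel peg of the dark wooden block down with a brisk blow of its head until the peg catches and stays down; only the mallet may touch the peg. Then put the mallet down on the worktop standing on its head, let go, take it again by its head and push its handle through the eye of the keeper until the head stands upright on the keeper's board close up to the eye, and let go. Leave the mug, the glass and the dish brush where they are.

Things in the scene. Friction and masses are not known exactly. Their poses are not given: they have to be found in the camera images.
- mallet: Wooden mallet, 0.35 kg. It stands on a square face of its head with the handle level. Origin: centre of the head's lower face; z up, the handle runs along its own -x. The handle is 20 mm wide (y) and 22 mm high, its axis 35 mm above the origin; it leaves the head at x = -28 mm and ends at x = -152 mm (the last 15 mm are tapered to 14 x 16 mm). Balance point at x = -12 mm.
- mallet_head: The mallet's pale wooden head, a block 56 mm along the handle (x), 46 mm across (y) and 70 mm high (z), striking faces below and above. Same origin and axes as the mallet.
- grip (a point): A point on the axis of the mallet's handle near the head, good to hold (mallet frame x = -65 mm, y = 0, z = 35 mm).
- stop_block: Dark wooden block 110 x 110 mm, 38 mm high, fixed to the worktop; origin at the centre of its underside, z up. The peg stands in the middle of its top.
- block_top (a point): Centre of the block's top face, 38 mm above the worktop, where the peg stands. The peg's top lies 24 mm above this point when it is up, 6 mm when it is down.
- peg (a joint): Sprung steel stop peg in the block, with a round flat-topped head 24 mm across. 0 = up, 0.018 = driven down (m). It resists with about 6 N at first, less further down, and springs up again unless it is driven past about 0.011; from there it snaps down and stays down.
- keeper: Fixed mallet keeper: pale wooden board (own x -54 to +70 mm, 95 mm wide, 12 mm thick) with an upright aluminium plate (x -49 to -41 mm, 62 mm wide, top 82 mm above the worktop) that has the eye. Origin on the worktop, z up. The mallet's handle goes through toward -x and its head stands on the board on the +x side of the plate, head's origin at about x = 0, y = 0, z = 12 mm.
- eye (a point): Centre of the eye, a rectangular hole 28 mm wide (y) and 30 mm high (z) through the keeper's upright plate; 47 mm above the worktop, keeper frame x = -45 mm. Axes as the keeper's: the handle enters toward -x.
- mug: Bystander: white mug with leaf pattern, 92 x 123 x 95 mm, loose; origin at the centre of its underside.
- glass: Bystander: clear drinking glass, 80 mm across and 91 mm high, loose; origin at the centre of its underside.
- dish_brush: Bystander: black dish brush, 202 x 51 x 41 mm, loose, lying; origin under its middle.

How it is judged:
By the outcome, as a careful person would: the job done as asked, in the order asked, and still so for the second after the job is handed in, with the robot touching nothing.
It also fails if it takes over 61 s, if anything falls off the work surface, if the arm or the gripper's body presses on something with over 40 N, if the wrist force passes 120 N, or if a joint passes its speed limit or range.

## Robot

A 6-joint arm with a two-finger parallel gripper is mounted at the origin on a cart in front of the work surface, level with it; the furniture and walls round the work are solid. World frame = base frame: x ahead of the robot, y to its left, z up, the work surface at z = 0. Lengths are in m, angles in degrees, forces in N, time in s.
With the tool pointing down it reaches from about 0.4 to 0.825 m from the base axis. Payload 7 kg.
Tool frame: the origin (TCP) lies on the centre line of the jaws, within the pads' length; the fingertips stand 22 mm ahead of it and the grasp point (between the pads) lies 3 mm ahead of it (ctrl.finger_overhang is the distance from the TCP to the fingertips, in m); z points along the fingers, y is the line along which they close (so a half turn about z gives the same grasp; the last joint's range is limited). The gripper opens to 88 mm and grips with 3 to 60 N. Pads are 19 mm wide; open, the fingers measure 130 mm over their backs; the gripper's body (78 mm by 193 mm) begins 47 mm behind the grasp point.
Start: joints at [82.512, 20.546, 0.682, 0, -70.136, -16.507], TCP at [0.275, 0.617, 0.249] pointing down, gripper open.
Joint ranges: [-176.03, 176.03], [-82.01, 121.73], [-58.28, 71.71], [-173.87, 95.51], [-174.79, -0.11], [-173.66, 173.66]. Speed limits (degrees/s): [136.94, 136.94, 172.46, 180, 180, 180].

## Interface

Orientations are given as [roll, pitch, yaw] about the fixed x, y, z axes, in that order (R = Rz(yaw) Ry(pitch) Rx(roll)).
In Python, from plant import ctrl gives the robot as it stands. The module is installed in compiled form; this text tells all that it offers.
- The arm moves only by the shell command python3 -m creep 'ROWS'. ROWS is JSON, a list of rows, each an object with "grip": the closure, from 0 (fully open) to 1 (shut); "delta_pos": the shift along the tool's x, y, z scaled (see below), a list of three; "rotation": the turn, a rotation vector about the tool's x, y, z scaled (see below), a list of three. A call has 1 to 5 rows; each row is the pose to reach, as a shift and turn from the pose commanded when the call began, along the tool's axes at that moment; what a row does not reach only later rows make up. The controller multiplies each number of a shift by 10 cm and each number of a turn by pi/2 rad. A row lasts 1/10 s, in which the tool goes at most 50 mm and 8.59 degrees, less where a joint would pass 70% of its speed; a pose out of reach is approached as far as the arm can. A call with a number of a shift or a turn outside -1 to 1 is refused whole. A call with a gripper value outside its range is refused whole. The fingers move at their own pace and stop on an object; the grip force is fixed at half the most. Time passes only in rows, so rows that repeat a pose let the fingers close. It gives the time, the measured TCP pose, the force, the opening and the grip force at its end, in the units of the state.
- ctrl.get_obs(): the state, without advancing time (a new reading comes with each control period).
- ctrl.snapshot(name): name is "scene" or "top"; returns a dict with "color" (400x640x3 uint8, red, green, blue), "intrinsics" (3x3 intrinsics, pixels), "R" (3x3) and "t" (3): a world point X has camera coordinates R X + t. Camera axes: x right, y down, z forward; pixel columns grow to the right and rows downward; lengths in m; the calibration is good to about 2 mm. A picture is of the moment at which its call begins. There is no depth.
- ctrl.close_job(): hands the job in; it is judged then, once.
The state is a dict: "clock": time; "joint_pos": joint angles; "qvel": joint speeds; "tau": joint torques, N m; "tool_pos": TCP position; "orientation": TCP orientation; "force": force on the tool from outside, world axes, zero at the start; "moment": the same for the moment, N m; "opening": finger opening in m; "gripper_force": force on a finger pad.
Only numpy, scipy, OpenCV 4.12 (cv2) and the standard library are available. Lean on these libraries where they do the work, as an engineer would, in place of code of your own. Each camera call takes 0.05 s, during which the arm holds its last target. There are 200 camera calls.

## Working session

There is one attempt and no reset: what is moved stays moved. The work goes in short steps, Python scripts to look and compute and a shell command to move; the robot and the scene stay as the last step left them, time stands still between calls to the robot, and variables do not carry over. Pictures are saved under pics/ and viewed, at most 10 in all, crops included, and the job is handed in when it is done.

```bash
mkdir -p pics; cat > h.py <<'E'
import numpy as np, cv2, json
from plant import ctrl
from scipy.spatial.transform import Rotation as Ro
def snap(n,f):
    s=ctrl.snapshot(n); cv2.imwrite('pics/'+f+'.png',s['color'][:,:,::-1]); 
    np.savez('pics/'+f,K=s['intrinsics'],R=s['R'],t=s['t']); return s
def cam(f): return np.load('pics/'+f+'.npz')
def proj(f,X):
    c=cam(f); p=c['K']@(c['R']@np.array(X)+c['t']); return p[:2]/p[2]
def ray(f,uv):
    c=cam(f); d=c['R'].T@np.linalg.solve(c['K'],[*uv,1]); return -c['R'].T@c['t'], d/np.linalg.norm(d)
def onz(f,uv,z):
    o,d=ray(f,uv); return o+d*(z-o[2])/d[2]
def tri(fs,uvs):
    A=np.zeros((3,3));b=np.zeros(3)
    for f,u in zip(fs,uvs):
        o,d=ray(f,u);P=np.eye(3)-np.outer(d,d);A+=P;b+=P@o
    X=np.linalg.solve(A,b); return X,[np.round(proj(f,X)-u,1) for f,u in zip(fs,uvs)]
def go(pos,R):  # R: 3x3 target; prints scaled delta from current measured pose
    o=ctrl.get_obs(); Rc=Ro.from_euler('xyz',o['orientation'],degrees=True)
    print('dp',np.round(Rc.inv().apply(np.array(pos)-o['tool_pos'])/.1,3),'rot',np.round((Rc.inv()*Ro.from_matrix(R)).as_rotvec()/(np.pi/2),3))
E
python3 - <<'E'
from h import *
for n in('scene','top'):
    s=snap(n,n+'0'); c=cam(n+'0'); print(n,np.round(-c['R'].T@c['t'],3),np.round(c['R'],2).tolist(),s['intrinsics'][0])
o=ctrl.get_obs();print(o, ctrl.finger_overhang)
E
```

```text
scene [-0.15  -1.028  1.188] [[0.84, -0.54, 0.02], [-0.34, -0.55, -0.77], [0.42, 0.64, -0.64]] [504.47407294   0.         319.89053644]
top [0.127 0.223 1.551] [[-0.27, -0.96, 0.01], [-0.91, 0.26, -0.32], [0.3, -0.09, -0.95]] [442.74961598   0.         314.87405554]
{'clock': 0.1, 'joint_pos': array([ 8.25127673e+01,  2.05882169e+01,  6.38329069e-01, -1.76289460e-02,
       -7.01362701e+01, -1.65061585e+01]), 'qvel': array([-0.06282343, -0.14462804,  0.08993583,  0.09816153,  0.04550574,
        0.02195474]), 'tau': array([-1.77419068e-03, -5.84165561e+01,  2.93755889e+01,  7.01548666e+00,
        1.02314207e-02, -4.79644996e-05]), 'tool_pos': array([0.27434093, 0.61628302, 0.24770142]), 'orientation': array([ 1.79912684e+02, -8.59112322e-03, -2.39993871e+01]), 'force': array([-0.68655223, -1.05417029, -0.36798637]), 'moment': array([ 0.00753989, -0.06548104,  0.04576427]), 'gripper_force': 0.0, 'opening': 0.08769367800837057} 0.022
```

View pics/scene0.png

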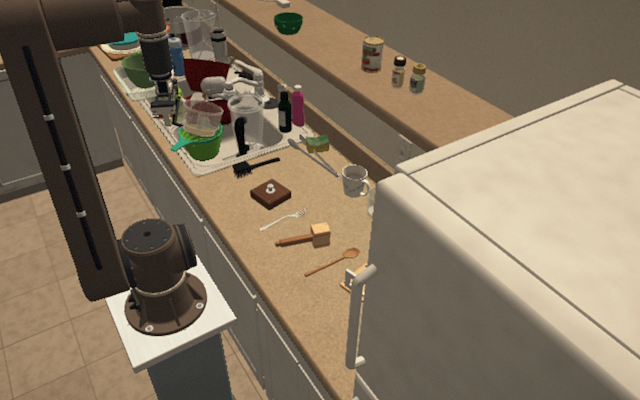

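View pics/top0.png

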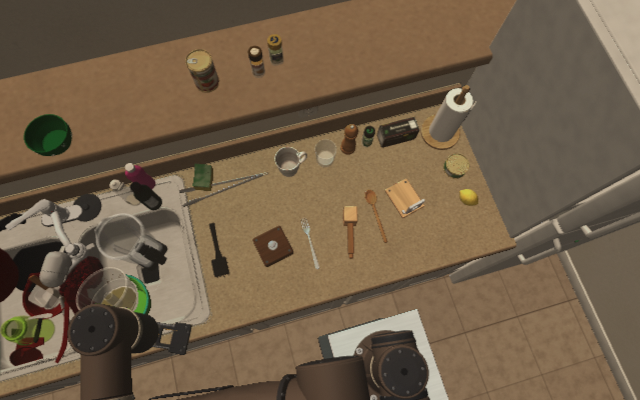

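The scene view shows the block near (271,192), the mallet near (305,238), and the keeper partly hidden behind the fridge at (355,278). The top view shows the block at (273,246), mallet head at (350,214) with its handle down to (350,256), and the keeper at (405,197).

```bash
python3 - <<'E'
from h import *
a=cv2.imread('pics/top0.png')[165:275,245:435]; cv2.imwrite('pics/topc.png',cv2.resize(a,None,fx=4.2,fy=4.2,interpolation=cv2.INTER_CUBIC))
a=cv2.imread('pics/scene0.png')[165:300,240:380]; cv2.imwrite('pics/scenec.png',cv2.resize(a,None,fx=4.4,fy=4.4,interpolation=cv2.INTER_CUBIC))
E
```

```text
(no output)
```

View pics/topc.png

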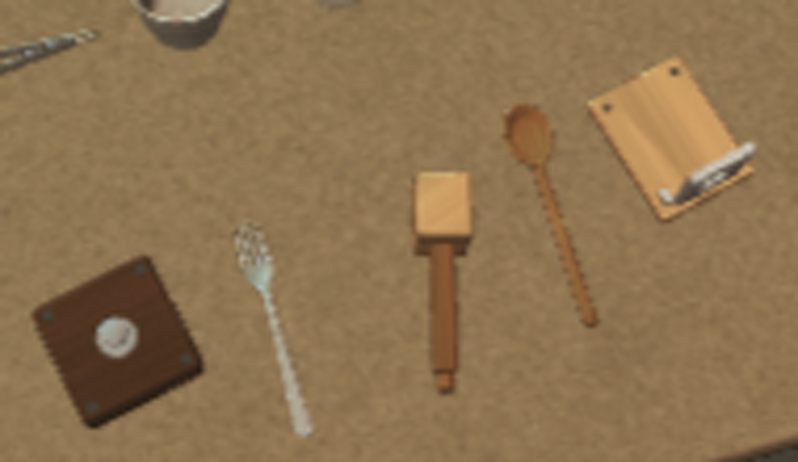

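View pics/scenec.png

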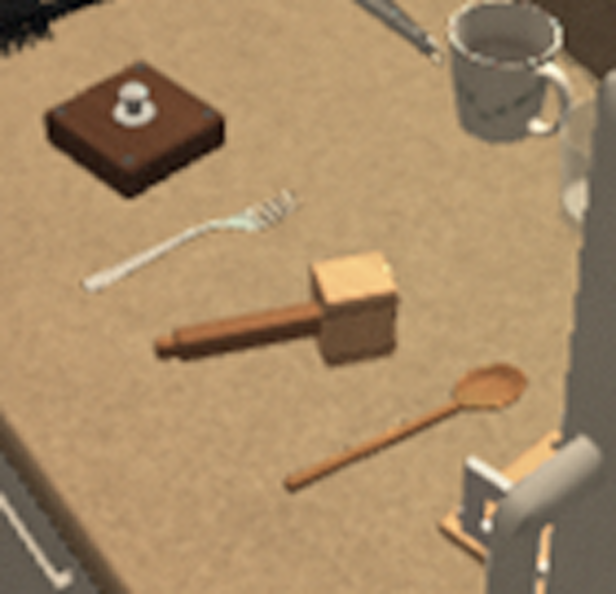

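The top crop (offset 245,165, ×4.2) shows head-top corners at (417,173), (468,172), (470,236), (415,236), the handle end at (445,391), the peg at (117,337), and keeper board corners at (590,103), (677,58), (752,170), (665,218). The scene crop (offset 240,165, ×4.4) shows head-top corners at (312,265), (383,252), (397,292), (322,307), the peg top at (134,92), and the plate's top end at (470,460).

```bash
cat >> h.py <<'E'
T=lambda x,y:((x+.5)/4.2-.5+245,(y+.5)/4.2-.5+165)
S=lambda x,y:((x+.5)/4.4-.5+240,(y+.5)/4.4-.5+165)
E
python3 - <<'E'
from h import *
np.set_printoptions(precision=4,suppress=True)
b=['top0','scene0']
def t(n,a,c):
    X,r=tri(b,[T(*a),S(*c)]);print(n,X,r)
# head top corners; top img TL(far,left)=scene? left of image top=+y; 
t('far+y',(417,173),(312,265)) # candidates
t('far-y',(468,172),(383,252)); t('x',(468,172),(397,292)); t('near-y',(470,236),(397,292)); t('near-y b',(470,236),(322,307));t('near+y',(415,236),(312,265));t('far+y b',(417,173),(383,252))
t('hend',(445,384),(168,345))
t('peg',(117,333),(134,92))
t('blkL',(35,313),(140,63));t('blkT',(146,257),(223,122));t('blkR',(201,358),(130,182));t('blkB',(92,416),(47,122))
t('plateL',(663,196),(470,460))
for c in [(417,173),(468,172),(470,236),(415,236)]: print('head',onz('top0',T(*c),.07))
for c in [(312,265),(383,252),(397,292),(322,307)]: print('headS',onz('scene0',S(*c),.07))
print('hend',onz('top0',T(445,384),.046),onz('scene0',S(168,345),.035))
for c in [(590,103),(677,58),(752,170),(665,218)]: print('brd',onz('top0',T(*c),.012))
for c in [(752,148),(663,196)]: print('plate',onz('top0',T(*c),.082))
print('plate',onz('scene0',S(470,460),.082),onz('scene0',S(445,523),.012))
print('peg',onz('top0',T(117,337),.062),onz('scene0',S(134,90),.062))
E
```

```text
far+y [ 0.5228 -0.0078  0.0762] [array([0.1, 7.7]), array([ 7.5, -3.4])]
far-y [ 0.5292 -0.0508  0.1054] [array([-0. ,  0.5]), array([ 0.5, -0.2])]
x [ 0.5391 -0.0578  0.0668] [array([-0. ,  0.7]), array([ 0.7, -0.3])]
near-y [ 0.5124 -0.0529  0.0634] [array([ 0.4, -6.9]), array([-7. ,  2.6])]
near-y b [ 0.4847 -0.0423  0.0669] [array([-0.,  1.]), array([ 1. , -0.4])]
near+y [0.5    0.0006 0.0661] [array([-0. ,  0.2]), array([ 0.2, -0.1])]
far+y b [ 0.5516 -0.0169  0.0679] [array([-0. ,  0.2]), array([ 0.2, -0.1])]
hend [0.3803 0.0095 0.0375] [array([-0., -0.]), array([-0.,  0.])]
peg [0.4893 0.2582 0.0618] [array([-0. ,  0.1]), array([ 0.1, -0. ])]
blkL [0.5293 0.3208 0.0354] [array([-0. ,  0.5]), array([ 0.5, -0.2])]
blkT [0.552  0.2198 0.0307] [array([-0. ,  0.6]), array([ 0.5, -0.2])]
blkR [0.4547 0.198  0.0259] [array([-0. ,  1.1]), array([ 1.1, -0.4])]
blkB [0.4312 0.2968 0.0301] [array([-0. ,  1.2]), array([ 1.1, -0.4])]
plateL [ 0.4852 -0.2144  0.0573] [array([ 0.1, -1.7]), array([-1.8,  0.7])]
head [ 0.5515 -0.0168  0.07  ]
head [ 0.5407 -0.0581  0.07  ]
head [ 0.4873 -0.0429  0.07  ]
head [0.4997 0.001  0.07  ]
headS [ 0.497  -0.0029  0.07  ]
headS [ 0.5496 -0.0188  0.07  ]
headS [ 0.5343 -0.0605  0.07  ]
headS [ 0.4793 -0.0449  0.07  ]
hend [0.3788 0.0108 0.046 ] [0.3816 0.0118 0.035 ]
brd [ 0.5885 -0.192   0.012 ]
brd [ 0.6077 -0.2803  0.012 ]
brd [ 0.4913 -0.3079  0.012 ]
brd [ 0.4708 -0.2203  0.012 ]
plate [ 0.4928 -0.2905  0.082 ]
plate [ 0.4735 -0.2048  0.082 ]
plate [ 0.4777 -0.2326  0.082 ] [ 0.469  -0.2209  0.012 ]
peg [0.4863 0.259  0.062 ] [0.4901 0.2603 0.062 ]
```

```bash
for i in 1 ; do python3 -m creep '[{"grip":0,"delta_pos":[0.42,0.5,0],"rotation":[0,0,0]},{"grip":0,"delta_pos":[0.84,1,0],"rotation":[0,0,0]},{"grip":0,"delta_pos":[0.84,1,0],"rotation":[0,0,0]}]'
python3 -m creep '[{"grip":0,"delta_pos":[0.84,1,0],"rotation":[0,0,0]},{"grip":0,"delta_pos":[0.84,1,0],"rotation":[0,0,0]},{"grip":0,"delta_pos":[0.84,1,0],"rotation":[0,0,0]}]'
python3 -m creep '[{"grip":0,"delta_pos":[0.84,1,0],"rotation":[0,0,0]},{"grip":0,"delta_pos":[0.84,1,0],"rotation":[0,0,0]},{"grip":0,"delta_pos":[0.84,1,0],"rotation":[0,0,0]}]'
python3 -m creep '[{"grip":0,"delta_pos":[0.84,1,0],"rotation":[0,0,0]},{"grip":0,"delta_pos":[0.84,1,0],"rotation":[0,0,0]},{"grip":0,"delta_pos":[0.84,1,0],"rotation":[0,0,0]}]'
python3 -m creep '[{"grip":0,"delta_pos":[0.84,1,0],"rotation":[0,0,-0.083]},{"grip":0,"delta_pos":[0.84,1,0],"rotation":[0,0,-0.083]},{"grip":0,"delta_pos":[0.84,1,0],"rotation":[0,0,-0.083]},{"grip":0,"delta_pos":[0.84,1,0],"rotation":[0,0,-0.083]}]'; done
cat > q.py <<'E'
import sys
from h import *
# q.py x y z yaw  -> rows needed from measured pose
a=[float(v) for v in sys.argv[1:5]]
go(a[:3],Ro.from_euler('xyz',[180,0,a[3]],degrees=True).as_matrix())
E
python3 q.py 0.456 -0.0115 0.038 -16.5
```

```text
clock: 0.4
tool_pos: [0.3107, 0.4881, 0.248]
orientation: [179.9, 0.0, -24.0]
force: [0.1, 0.2, 0.3]
opening: 0.0874
gripper_force: 0.0
clock: 0.7
tool_pos: [0.3467, 0.3624, 0.2484]
orientation: [180.0, 0.0, -24.0]
force: [-0.2, 0.0, 0.1]
opening: 0.0874
gripper_force: 0.0
clock: 1.0
tool_pos: [0.3826, 0.2371, 0.2485]
orientation: [180.0, 0.0, -24.0]
force: [-0.0, 0.6, -0.1]
opening: 0.0877
gripper_force: 0.0
clock: 1.3
tool_pos: [0.4186, 0.1118, 0.2485]
orientation: [180.0, 0.0, -24.0]
force: [0.4, 1.2, 0.5]
opening: 0.0877
gripper_force: 0.0
clock: 1.7
tool_pos: [0.455, -0.0144, 0.2481]
orientation: [179.9, 0.0, -16.8]
force: [0.3, 0.3, -0.5]
opening: 0.0877
gripper_force: 0.0
dp [ 0.003 -0.032  2.101] rot [ 0.001  0.    -0.003]
```

```bash
python3 -m creep '[{"grip":0,"delta_pos":[0,-0.03,0.5],"rotation":[0,0,0]},{"grip":0,"delta_pos":[0,-0.03,1],"rotation":[0,0,0]},{"grip":0,"delta_pos":[0,-0.03,1],"rotation":[0,0,0]}]'
python3 -m creep '[{"grip":0,"delta_pos":[0,0,0.4],"rotation":[0,0,0]},{"grip":0,"delta_pos":[0,0,0.7],"rotation":[0,0,0]},{"grip":0,"delta_pos":[0,0,1],"rotation":[0,0,0]},{"grip":0,"delta_pos":[0,0,1.0],"rotation":[0,0,0]}]'
python3 -m creep '[{"grip":0,"delta_pos":[0,0,0.1],"rotation":[0,0,0]},{"grip":0,"delta_pos":[0,0,0.1],"rotation":[0,0,0]}]'
python3 q.py 0.456 -0.0115 0.038 -16.5
python3 -c "
from h import *
snap('top','top1');snap('scene','scene1')
a=cv2.imread('pics/top1.png')[165:275,275:435];b=cv2.imread('pics/scene1.png')[190:300,260:420]
cv2.imwrite('pics/g1.png',cv2.resize(np.hstack([a,b]),None,fx=2.5,fy=2.5,interpolation=cv2.INTER_CUBIC))"
```

```text
clock: 2.0
tool_pos: [0.4513, -0.0092, 0.1434]
orientation: [179.7, 0.5, -16.6]
force: [-0.7, 0.6, -0.4]
opening: 0.0878
gripper_force: 0.0
clock: 2.4
tool_pos: [0.4546, -0.0081, 0.0474]
orientation: [179.8, 0.2, -16.5]
force: [-1.7, -0.5, 1.4]
opening: 0.0874
gripper_force: 0.0
clock: 2.6
tool_pos: [0.4566, -0.0076, 0.0395]
orientation: [-180.0, -0.1, -16.5]
force: [-0.5, -0.1, 0.2]
opening: 0.0877
gripper_force: 0.0
dp [0.005 0.039 0.015] rot [-0.    -0.001  0.   ]
```

View pics/g1.png

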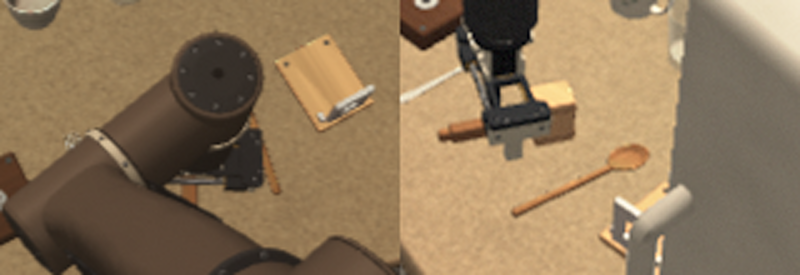

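The fingers straddle the handle right behind the head (scene half, around (515,130)), so I'll close and lift.

```bash
python3 -m creep '[{"grip":0,"delta_pos":[0,0.03,0.01],"rotation":[0,0,0]},{"grip":1,"delta_pos":[0,0.03,0.01],"rotation":[0,0,0]},{"grip":1,"delta_pos":[0,0.03,0.01],"rotation":[0,0,0]},{"grip":1,"delta_pos":[0,0.03,0.01],"rotation":[0,0,0]},{"grip":1,"delta_pos":[0,0.03,0.01],"rotation":[0,0,0]}]'
python3 -m creep '[{"grip":1,"delta_pos":[0,0,0],"rotation":[0,0,0]},{"grip":1,"delta_pos":[0,0,0],"rotation":[0,0,0]},{"grip":1,"delta_pos":[0,0,0],"rotation":[0,0,0]},{"grip":1,"delta_pos":[0,0,0],"rotation":[0,0,0]}]'
python3 -c "
from h import *
o=ctrl.get_obs();print(o['opening'],o['gripper_force'],o['tool_pos'])"
```

```text
clock: 3.2
tool_pos: [0.4549, -0.011, 0.0377]
orientation: [-180.0, -0.0, -16.5]
force: [-0.5, 0.6, 0.2]
opening: 0.061
gripper_force: 0.0
clock: 3.6
tool_pos: [0.4548, -0.011, 0.0375]
orientation: [180.0, 0.0, -16.5]
force: [0.0, 0.0, 1.3]
opening: 0.0292
gripper_force: 0.0
0.029169299494570436 0.0 [ 0.454848   -0.01095432  0.03752665]
```

```bash
python3 -m creep '[{"grip":1,"delta_pos":[0,0,0],"rotation":[0,0,0]},{"grip":1,"delta_pos":[0,0,0],"rotation":[0,0,0]},{"grip":1,"delta_pos":[0,0,0],"rotation":[0,0,0]},{"grip":1,"delta_pos":[0,0,0],"rotation":[0,0,0]},{"grip":1,"delta_pos":[0,0,0],"rotation":[0,0,0]}]'
python3 -m creep '[{"grip":1,"delta_pos":[0,0,-0.1],"rotation":[0,0,0]},{"grip":1,"delta_pos":[0,0,-0.3],"rotation":[0,0,0]},{"grip":1,"delta_pos":[0,0,-0.6],"rotation":[0,0,0]},{"grip":1,"delta_pos":[0,0,-0.9],"rotation":[0,0,0]},{"grip":1,"delta_pos":[0,0,-1],"rotation":[0,0,0]}]'
python3 -c "
from h import *
snap('scene','scene2')
b=cv2.imread('pics/scene2.png')[150:270,250:400]
cv2.imwrite('pics/g2.png',cv2.resize(b,None,fx=4,fy=4,interpolation=cv2.INTER_CUBIC))"
```

```text
clock: 4.1
tool_pos: [0.4548, -0.011, 0.0375]
orientation: [180.0, 0.0, -16.5]
force: [0.0, -0.6, -0.7]
opening: 0.0198
gripper_force: 30.0
clock: 4.6
tool_pos: [0.4562, -0.0105, 0.1407]
orientation: [-179.8, -0.2, -16.5]
force: [0.2, 0.2, -3.6]
opening: 0.0197
gripper_force: 30.0
```

View pics/g2.png

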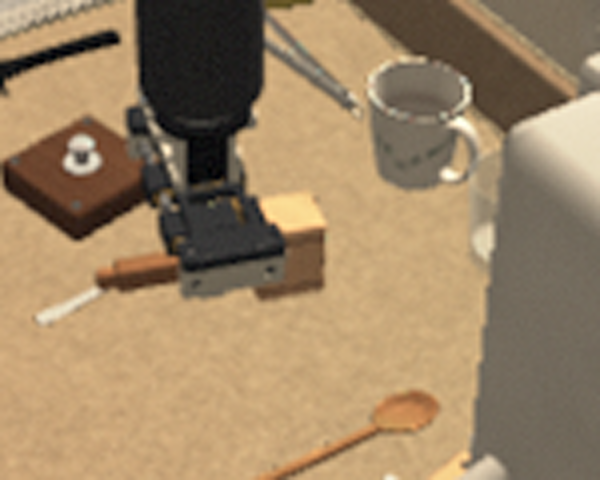

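The mallet is lifted and level in the jaws: head at about (290,245), handle end at (98,278) in the crop. Next I'll move over the peg.

```bash
python3 -m creep '[{"grip":1,"delta_pos":[-0.15,-0.3,-0.1],"rotation":[0,0,0]},{"grip":1,"delta_pos":[-0.367,-0.7,-0.2],"rotation":[0,0,0]},{"grip":1,"delta_pos":[-0.367,-0.9,-0.2],"rotation":[0,0,0]}]'
python3 -m creep '[{"grip":1,"delta_pos":[-0.18,-0.45,0],"rotation":[0,0,0]},{"grip":1,"delta_pos":[-0.367,-0.9,0],"rotation":[0,0,0]},{"grip":1,"delta_pos":[-0.367,-0.9,0],"rotation":[0,0,0]}]'
python3 -m creep '[{"grip":1,"delta_pos":[-0.18,-0.4,0],"rotation":[0,0,0]},{"grip":1,"delta_pos":[-0.367,-0.7,0],"rotation":[0,0,0]},{"grip":1,"delta_pos":[-0.367,-0.9,0],"rotation":[0,0,0]},{"grip":1,"delta_pos":[-0.367,-0.9,0],"rotation":[0,0,0]},{"grip":1,"delta_pos":[-0.367,-0.9,0],"rotation":[0,0,0]}]'
python3 q.py 0.426 0.278 0.16 -16.5
python3 -c "
from h import *
snap('scene','scene3');snap('top','top3')
o=ctrl.get_obs();R=Ro.from_euler('xyz',o['orientation'],degrees=True)
P=lambda x,y,z:o['tool_pos']+R.apply([x+.066,-y,-(z-.0375)])
b=cv2.imread('pics/scene3.png')
for X in[(.028,.023,70),(.028,-.023,70),(-.028,.023,70),(-.028,-.023,70),(-.028,-.023,0),(.028,-.023,0),(-.152,0,35)]:
    u=proj('scene3',P(X[0],X[1],X[2]/1000));cv2.circle(b,(round(u[0]),round(u[1])),0,(0,255,0),-1)
u=proj('scene3',(.489,.259,.062)).round().astype(int);print(u)
a=cv2.imread('pics/top3.png')[190:290,220:340]
cv2.imwrite('pics/g3.png',np.hstack([cv2.resize(b[130:230,220:320],None,fx=4,fy=4,interpolation=cv2.INTER_NEAREST),cv2.resize(a[:,:100],None,fx=4,fy=4)]))"
```

```text
clock: 4.95
tool_pos: [0.4442, 0.0878, 0.1579]
orientation: [-179.9, -0.0, -16.5]
force: [1.0, 0.1, -2.3]
opening: 0.0199
gripper_force: 30.0
clock: 5.25
tool_pos: [0.4355, 0.1871, 0.1567]
orientation: [-180.0, -0.0, -16.3]
force: [1.8, 1.3, -4.3]
opening: 0.02
gripper_force: 30.0
clock: 5.75
tool_pos: [0.4254, 0.2787, 0.1561]
orientation: [179.9, 0.1, -16.5]
force: [0.5, -1.1, -3.6]
opening: 0.0199
gripper_force: 30.0
dp [ 0.008  0.005 -0.039] rot [ 0.002  0.001 -0.   ]
[270 185]
```

View pics/g3.png

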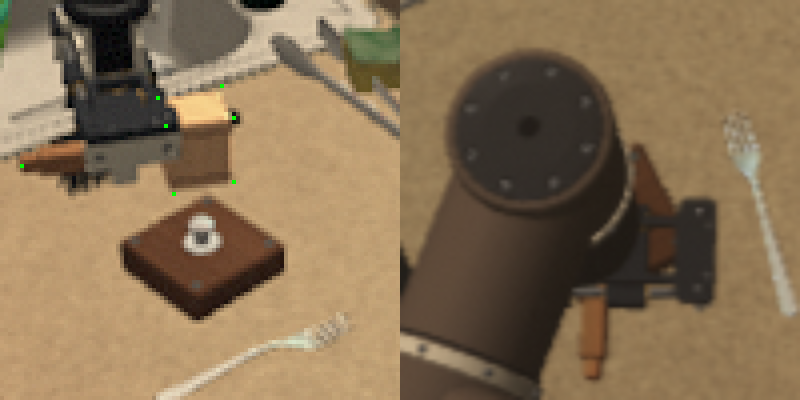

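Predicted head corners match the picture within about a pixel, and the head stands over the peg (202,232 in the crop, left half). Strike.

```bash
python3 -m creep '[{"grip":1,"delta_pos":[0.01,0,0.2],"rotation":[0,0,0]},{"grip":1,"delta_pos":[0.01,0,0.7],"rotation":[0,0,0]},{"grip":1,"delta_pos":[0.01,0,0.7],"rotation":[0,0,0]},{"grip":1,"delta_pos":[0.01,0,0.4],"rotation":[0,0,0]},{"grip":1,"delta_pos":[0.01,0,0],"rotation":[0,0,0]}]'
python3 -c "
from h import *
snap('scene','scene4')
o=ctrl.get_obs();print(o['force'],o['tool_pos']);R=Ro.from_euler('xyz',o['orientation'],degrees=True)
P=lambda x,y,z:o['tool_pos']+R.apply([x+.066,-y,-(z-.0375)])
b=cv2.imread('pics/scene4.png')
for X in[(.028,.023,70),(.028,-.023,70),(-.028,.023,70),(-.028,-.023,70),(-.028,-.023,0),(.028,-.023,0),(-.152,0,35)]:
    u=proj('scene4',P(X[0],X[1],X[2]/1000));cv2.circle(b,(round(u[0]),round(u[1])),0,(0,255,0),-1)
cv2.imwrite('pics/g4.png',cv2.resize(b[130:230,220:320],None,fx=5,fy=5,interpolation=cv2.INTER_CUBIC))"
```

```text
clock: 6.35
tool_pos: [0.4261, 0.2768, 0.1573]
orientation: [179.7, 0.1, -16.6]
force: [1.6, 2.3, -3.5]
opening: 0.02
gripper_force: 30.0
[2.2776818  2.22221234 3.65445829] [0.42942967 0.27979333 0.16565966]
```

View pics/g4.png

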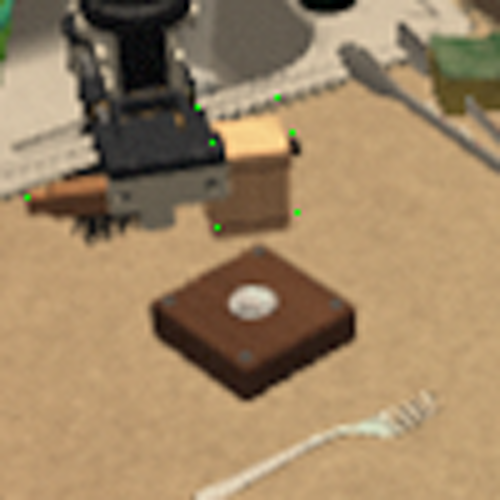

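The peg is down, its head flat on the block at (252,302) in the crop. Next I'll carry the mallet back to the free spot by its old place.

```bash
python3 -m creep '[{"grip":1,"delta_pos":[0.1,0.25,0],"rotation":[0,0,0]},{"grip":1,"delta_pos":[0.337,0.65,0],"rotation":[0,0,0]},{"grip":1,"delta_pos":[0.337,0.832,0],"rotation":[0,0,0]}]'
python3 -m creep '[{"grip":1,"delta_pos":[0.17,0.42,0],"rotation":[0,0,0]},{"grip":1,"delta_pos":[0.337,0.832,0],"rotation":[0,0,0]}]'
python3 -m creep '[{"grip":1,"delta_pos":[0.17,0.4,0],"rotation":[0,0,0]},{"grip":1,"delta_pos":[0.337,0.7,0],"rotation":[0,0,0]},{"grip":1,"delta_pos":[0.337,0.832,0],"rotation":[0,0,0]},{"grip":1,"delta_pos":[0.337,0.832,0],"rotation":[0,0,0]}]'
python3 -m creep '[{"grip":1,"delta_pos":[0,0,0.2],"rotation":[0,0,0]},{"grip":1,"delta_pos":[0,0,0.45],"rotation":[0,0,0]},{"grip":1,"delta_pos":[0,0,0.7],"rotation":[0,0,0]},{"grip":1,"delta_pos":[0,0,0.9],"rotation":[0,0,0]},{"grip":1,"delta_pos":[0,0,0.95],"rotation":[0,0,0]}]'
python3 -m creep '[{"grip":1,"delta_pos":[0,0,0],"rotation":[0,0,0]},{"grip":1,"delta_pos":[0,0,0],"rotation":[0,0,0]},{"grip":1,"delta_pos":[0,0,0],"rotation":[0,0,0]}]'
python3 q.py 0.452 0.009 0.038 -16.5
```

```text
clock: 6.7
tool_pos: [0.4359, 0.1865, 0.1587]
orientation: [180.0, -0.0, -16.6]
force: [-0.8, -1.0, -3.8]
opening: 0.0194
gripper_force: 30.0
clock: 6.9
tool_pos: [0.444, 0.0986, 0.1588]
orientation: [-180.0, -0.0, -16.5]
force: [1.6, 0.5, -4.5]
opening: 0.0199
gripper_force: 30.0
clock: 7.3
tool_pos: [0.452, 0.0088, 0.1582]
orientation: [180.0, 0.0, -16.7]
force: [-0.6, -0.8, -4.2]
opening: 0.0194
gripper_force: 30.0
clock: 7.8
tool_pos: [0.4518, 0.011, 0.0613]
orientation: [179.9, 0.1, -16.5]
force: [0.2, -0.1, -3.2]
opening: 0.0199
gripper_force: 30.0
clock: 8.1
tool_pos: [0.4538, 0.0114, 0.0637]
orientation: [-179.9, -0.1, -16.5]
force: [-0.0, 0.3, -3.1]
opening: 0.0198
gripper_force: 30.0
dp [-0.011  0.028  0.257] rot [-0.001 -0.001  0.   ]
```

```bash
python3 -m creep '[{"grip":1,"delta_pos":[0,0,0.08],"rotation":[0,0,0]},{"grip":1,"delta_pos":[0,0,0.16],"rotation":[0,0,0]},{"grip":1,"delta_pos":[0,0,0.2],"rotation":[0,0,0]},{"grip":1,"delta_pos":[0,0,0.22],"rotation":[0,0,0]},{"grip":1,"delta_pos":[0,0,0.22],"rotation":[0,0,0]}]'
python3 -m creep '[{"grip":1,"delta_pos":[0,0,0.02],"rotation":[0,0,0]},{"grip":1,"delta_pos":[0,0,0.03],"rotation":[0,0,0]},{"grip":1,"delta_pos":[0,0,0.03],"rotation":[0,0,0]},{"grip":1,"delta_pos":[0,0,0.03],"rotation":[0,0,0]}]'
```

```text
clock: 8.6
tool_pos: [0.4527, 0.0107, 0.0403]
orientation: [180.0, 0.0, -16.5]
force: [-0.4, 0.1, 0.8]
opening: 0.0198
gripper_force: 30.0
clock: 9.0
tool_pos: [0.4531, 0.0109, 0.0377]
orientation: [-180.0, -0.0, -16.5]
force: [-2.5, 0.5, 2.9]
opening: 0.0195
gripper_force: 30.0
```

```bash
python3 -m creep '[{"grip":0,"delta_pos":[0,0,0],"rotation":[0,0,0]},{"grip":0,"delta_pos":[0,0,0],"rotation":[0,0,0]},{"grip":0,"delta_pos":[0,0,0],"rotation":[0,0,0]},{"grip":0,"delta_pos":[0,0,0],"rotation":[0,0,0]},{"grip":0,"delta_pos":[0,0,0],"rotation":[0,0,0]}]'
python3 -m creep '[{"grip":0,"delta_pos":[0,0,0],"rotation":[0,0,0]},{"grip":0,"delta_pos":[0,0,0],"rotation":[0,0,0]},{"grip":0,"delta_pos":[0,0,0],"rotation":[0,0,0]},{"grip":0,"delta_pos":[0,0,0],"rotation":[0,0,0]},{"grip":0,"delta_pos":[0,0,0],"rotation":[0,0,0]}]'
python3 -m creep '[{"grip":0,"delta_pos":[0,0,-0.2],"rotation":[0,0,0]},{"grip":0,"delta_pos":[0,0,-0.6],"rotation":[0,0,0]},{"grip":0,"delta_pos":[0,0,-1],"rotation":[0,0,0]},{"grip":0,"delta_pos":[0,0,-1],"rotation":[0,0,0]}]'
python3 -m creep '[{"grip":0,"delta_pos":[0,0,-0.1],"rotation":[0,0,0]},{"grip":0,"delta_pos":[0.3,0,-0.1],"rotation":[0,0,0]},{"grip":0,"delta_pos":[0.54,0,-0.1],"rotation":[0,0,0]},{"grip":0,"delta_pos":[0.54,0,-0.1],"rotation":[0,0,0]}]'
python3 -c "
from h import *
o=ctrl.get_obs();print(o['tool_pos'],o['orientation'])
snap('scene','scene5')
b=cv2.imread('pics/scene5.png')
for X in[(.028,.023,.070),(.028,-.023,.070),(-.028,.023,.070),(-.028,-.023,.070),(-.028,-.023,0),(.028,-.023,0),(-.152,0,.035)]:
    p=np.array([.516,-.008,0])+Ro.from_euler('z',-16.5,degrees=True).apply(X)
    u=proj('scene5',p);cv2.circle(b,(round(u[0]),round(u[1])),0,(0,255,0),-1)
cv2.imwrite('pics/g5.png',cv2.resize(b[150:310,240:400],None,fx=3.7,fy=3.7,interpolation=cv2.INTER_CUBIC))"
```

```text
clock: 9.5
tool_pos: [0.4531, 0.0109, 0.0376]
orientation: [-180.0, -0.0, -16.5]
force: [0.3, -0.4, 0.4]
opening: 0.0544
gripper_force: 0.0
clock: 10.0
tool_pos: [0.453, 0.0109, 0.0376]
orientation: [-180.0, -0.0, -16.5]
force: [0.5, 0.5, 0.6]
opening: 0.0865
gripper_force: 0.0
clock: 10.4
tool_pos: [0.456, 0.0119, 0.1426]
orientation: [-179.7, -0.4, -16.5]
force: [0.5, 1.1, -0.2]
opening: 0.088
gripper_force: 0.0
clock: 10.8
tool_pos: [0.5066, -0.005, 0.1469]
orientation: [179.9, 0.0, -16.6]
force: [-0.5, 0.3, 0.5]
opening: 0.0879
gripper_force: 0.0
[ 0.50657507 -0.00495468  0.14691193] [ 1.79939415e+02  3.37069984e-02 -1.65667346e+01]
```

View pics/g5.png

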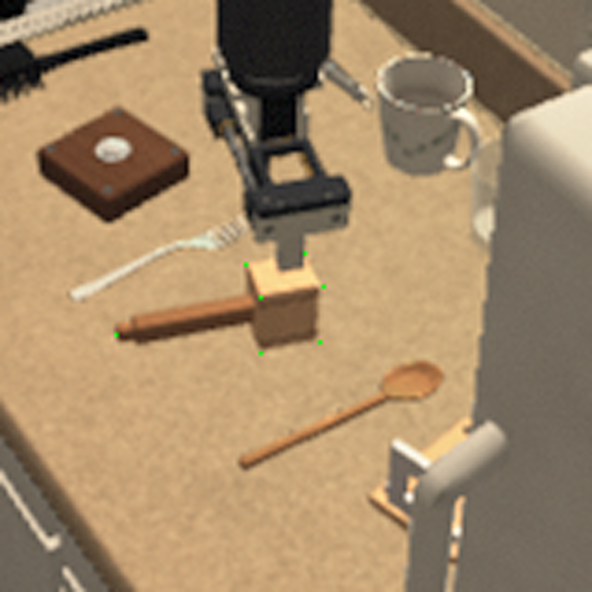

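The mallet stands on its head level at the predicted place and the peg is still down (112,150). The jaws are above the head, so I'll take it by the head.

```bash
python3 -m creep '[{"grip":0,"delta_pos":[0,0,0.2],"rotation":[0,0,0]},{"grip":0,"delta_pos":[0,0,0.5],"rotation":[0,0,0]},{"grip":0,"delta_pos":[-0.01,0,0.8],"rotation":[0,0,0]},{"grip":0,"delta_pos":[-0.01,0,0.97],"rotation":[0,0,0]},{"grip":0,"delta_pos":[-0.01,0,0.97],"rotation":[0,0,0]}]'
python3 -m creep '[{"grip":0.3,"delta_pos":[0,0,0],"rotation":[0,0,0]},{"grip":1,"delta_pos":[0,0,0],"rotation":[0,0,0]},{"grip":1,"delta_pos":[0,0,0],"rotation":[0,0,0]},{"grip":1,"delta_pos":[0,0,0],"rotation":[0,0,0]},{"grip":1,"delta_pos":[0,0,0],"rotation":[0,0,0]}]'
python3 -m creep '[{"grip":1,"delta_pos":[0,0,0],"rotation":[0,0,0]},{"grip":1,"delta_pos":[0,0,0],"rotation":[0,0,0]},{"grip":1,"delta_pos":[0,0,0],"rotation":[0,0,0]}]'
python3 -c "
from h import *
print('box',onz('top0',(383,146),0),onz('top0',(418,136),0),'glass',onz('top0',(326,163),0))
o=ctrl.get_obs();print(o['tool_pos'],o['orientation'],o['opening'],o['gripper_force'],o['force'])"
```

```text
clock: 11.35
tool_pos: [0.5009, -0.0048, 0.048]
orientation: [179.8, 0.3, -16.5]
force: [-0.1, 0.1, 1.7]
opening: 0.0877
gripper_force: 0.0
clock: 11.85
tool_pos: [0.5041, -0.0041, 0.0511]
orientation: [-180.0, -0.0, -16.5]
force: [0.8, 0.6, -0.8]
opening: 0.0535
gripper_force: 0.0
clock: 12.15
tool_pos: [0.5039, -0.0042, 0.0509]
orientation: [-180.0, -0.0, -16.5]
force: [-1.5, 0.2, 6.4]
opening: 0.0459
gripper_force: 30.0
box [ 0.76193505 -0.24468263  0.        ] [ 0.76551373 -0.38967215  0.        ] glass [ 0.75341031 -0.0129981   0.        ]
[ 0.50393711 -0.00417058  0.05087297] [-1.79992267e+02 -1.59632084e-02 -1.65213056e+01] 0.045941068541886704 30.00071883201599 [-1.519067    0.24096519  6.4357891 ]
```

```bash
python3 -m creep '[{"grip":1,"delta_pos":[0,0,-0.1],"rotation":[0,0,0]},{"grip":1,"delta_pos":[0,0,-0.3],"rotation":[0,0,0]},{"grip":1,"delta_pos":[0,0,-0.6],"rotation":[0,0,0]},{"grip":1,"delta_pos":[0,0,-0.9],"rotation":[0,0,0]},{"grip":1,"delta_pos":[0,0,-1],"rotation":[0,0,0]}]'
python3 -m creep '[{"grip":1,"delta_pos":[0.2,0.17,0],"rotation":[0,0,0]},{"grip":1,"delta_pos":[0.5,0.43,0],"rotation":[0,0,0]},{"grip":1,"delta_pos":[0.8,0.7,0],"rotation":[0,0,0]},{"grip":1,"delta_pos":[0.995,0.86,0],"rotation":[0,0,0]}]'
python3 -m creep '[{"grip":1,"delta_pos":[0.3,0.26,0],"rotation":[0,0,0]},{"grip":1,"delta_pos":[0.6,0.52,0],"rotation":[0,0,0]},{"grip":1,"delta_pos":[0.9,0.78,0],"rotation":[0,0,0]},{"grip":1,"delta_pos":[0.995,0.86,0],"rotation":[0,0,0]}]'
python3 -m creep '[{"grip":1,"delta_pos":[0,0,0],"rotation":[0,0,-0.07]},{"grip":1,"delta_pos":[0,0,0],"rotation":[0,0,-0.15]},{"grip":1,"delta_pos":[0,0,0],"rotation":[0,0,-0.23]},{"grip":1,"delta_pos":[0,0,0],"rotation":[0,0,-0.3]},{"grip":1,"delta_pos":[0,0,0],"rotation":[0,0,-0.328]}]'
python3 -m creep '[{"grip":1,"delta_pos":[0,0,0],"rotation":[0,0,0]},{"grip":1,"delta_pos":[0,0,0],"rotation":[0,0,0]},{"grip":1,"delta_pos":[0,0,0],"rotation":[0,0,0]}]'
python3 q.py 0.646 -0.2256 0.0655 13
python3 -c "
from h import *
s=snap('top','top6');snap('scene','scene6')
"
```

```text
clock: 12.65
tool_pos: [0.505, -0.0039, 0.1536]
orientation: [-179.9, -0.2, -16.5]
force: [0.4, 0.4, -2.7]
opening: 0.0459
gripper_force: 30.0
clock: 13.05
tool_pos: [0.5751, -0.1168, 0.1496]
orientation: [180.0, 0.1, -16.6]
force: [0.3, 0.5, -3.0]
opening: 0.0456
gripper_force: 30.0
clock: 13.45
tool_pos: [0.6463, -0.2286, 0.1486]
orientation: [180.0, 0.1, -16.7]
force: [-0.5, -0.0, -3.8]
opening: 0.0461
gripper_force: 30.0
clock: 13.95
tool_pos: [0.6448, -0.2251, 0.1493]
orientation: [-179.9, 0.1, 13.2]
force: [-0.5, -0.6, -3.2]
opening: 0.0456
gripper_force: 30.0
clock: 14.25
tool_pos: [0.6454, -0.2255, 0.1502]
orientation: [-180.0, 0.0, 12.9]
force: [0.3, -0.7, -3.2]
opening: 0.0459
gripper_force: 30.0
dp [0.006 0.003 0.847] rot [-0.     0.    -0.001]
```

```bash
python3 -m creep '[{"grip":1,"delta_pos":[0,0,0.15],"rotation":[0,0,0]},{"grip":1,"delta_pos":[0,0,0.4],"rotation":[0,0,0]},{"grip":1,"delta_pos":[0,0,0.65],"rotation":[0,0,0]},{"grip":1,"delta_pos":[0,0,0.83],"rotation":[0,0,0]},{"grip":1,"delta_pos":[0,0,0.84],"rotation":[0,0,0]}]'
python3 -m creep '[{"grip":1,"delta_pos":[0,0,0],"rotation":[0,0,0]},{"grip":1,"delta_pos":[0,0,0],"rotation":[0,0,0]},{"grip":1,"delta_pos":[0,0,0],"rotation":[0,0,0]}]'
python3 q.py 0.646 -0.2256 0.0655 13
python3 - <<'E'
from h import *
c=cam('top0');im=cv2.imread('pics/top0.png')
def warp(z,x0,y0,n):
    # dst px (i,j): X=x0+j*.5mm, Y=y0+i*.5mm
    M=np.array([[.0005,0,x0],[0,.0005,y0],[0,0,z],[0,0,1]])
    return cv2.warpPerspective(im,c['K']@np.c_[c['R'],c['t']]@M,(n,n),flags=cv2.INTER_CUBIC|cv2.WARP_INVERSE_MAP)
w=warp(.012,.43,-.35,440); h=cv2.cvtColor(w,cv2.COLOR_BGR2HSV)
bg=np.median(h.reshape(-1,3)[:4000],0);print('bg',bg,'board',h[240,260])
v=w[:,:,2].astype(float)-1.0*w[:,:,0]
lo=np.median(v[:60]);hi=np.median(v[190:240,240:300]);m=(v>(lo+hi)/2).astype(np.uint8)
m=cv2.morphologyEx(m,cv2.MORPH_CLOSE,np.ones((25,25)))
n,l,s,_=cv2.connectedComponentsWithStats(m);k=l[200,260]
cn=max(cv2.findContours((l==k).astype(np.uint8),cv2.RETR_EXTERNAL,cv2.CHAIN_APPROX_NONE)[0],key=cv2.contourArea)
r=cv2.minAreaRect(cn);ctr=np.array([.43,-.35])+np.array(r[0])*.0005
print(lo,hi,r,ctr,cv2.contourArea(cn)*.25e-6/(.124*.095))
p=cn[:,0]*.0005+[.43,-.35]
for yaw in(12,12.5,13,13.5,14):
    a=np.radians(yaw);q=(p-[.5318,-.2519])@np.array([[np.cos(a),-np.sin(a)],[np.sin(a),np.cos(a)]])
    for xr in((-.03,.0),(.03,.06)):
        e=q[(q[:,0]>xr[0])&(q[:,0]<xr[1])];print(yaw,xr,np.round([np.median(e[e[:,1]>0,1])*1e3,np.median(e[e[:,1]<0,1])*1e3],1),end=' ')
    e=q[abs(q[:,1])<.03];print('far',np.median(e[e[:,0]>.03,0]))
E
```

```text
clock: 14.85
tool_pos: [0.6432, -0.2253, 0.0624]
orientation: [-179.9, 0.3, 12.9]
force: [-1.0, 0.2, -4.8]
opening: 0.0461
gripper_force: 30.0
clock: 15.15
tool_pos: [0.6465, -0.2258, 0.0679]
orientation: [180.0, -0.1, 13.0]
force: [-1.2, -0.4, -3.4]
opening: 0.0457
gripper_force: 30.0
dp [-0.004 -0.003  0.024] rot [ 0.001 -0.001  0.   ]
bg [ 17. 110. 143.] board [ 17 132 181]
62.0 98.0 ((220.10125732421875, 200.81333923339844), (248.7336883544922, 191.65396118164062), 13.055246353149414) [ 0.54005063 -0.24959333] 0.839675297113752
12 (-0.03, 0.0) [ 47.1 -36. ] 12 (0.03, 0.06) [ 48.4 -45.8] far 0.06926298569219644
12.5 (-0.03, 0.0) [ 47.2 -36.1] 12.5 (0.03, 0.06) [ 48.  -46.2] far 0.06921197012272814
13 (-0.03, 0.0) [ 47.3 -36.3] 13 (0.03, 0.06) [ 47.7 -46.6] far 0.06920665559274114
13.5 (-0.03, 0.0) [ 47.4 -36.4] 13.5 (0.03, 0.06) [ 47.3 -47. ] far 0.06924798226090298
14 (-0.03, 0.0) [ 47.5 -36.4] 14 (0.03, 0.06) [ 46.9 -47.4] far 0.06918508464893744
```

```bash
python3 -m creep '[{"grip":1,"delta_pos":[0,-0.01,0.02],"rotation":[0,0,0]},{"grip":1,"delta_pos":[-0.08,-0.01,0.02],"rotation":[0,0,0]},{"grip":1,"delta_pos":[-0.18,-0.01,0.02],"rotation":[0,0,0]},{"grip":1,"delta_pos":[-0.28,-0.01,0.02],"rotation":[0,0,0]},{"grip":1,"delta_pos":[-0.35,-0.01,0.02],"rotation":[0,0,0]}]'
python3 -m creep '[{"grip":1,"delta_pos":[-0.02,0,0],"rotation":[0,0,0]},{"grip":1,"delta_pos":[-0.06,0,0],"rotation":[0,0,0]},{"grip":1,"delta_pos":[-0.12,0,0],"rotation":[0,0,0]},{"grip":1,"delta_pos":[-0.15,0,0],"rotation":[0,0,0]},{"grip":1,"delta_pos":[-0.15,0,0],"rotation":[0,0,0]}]'
python3 -c "
from h import *
o=ctrl.get_obs();d=Ro.from_euler('z',-13,degrees=True).apply(o['tool_pos']-[.532,-.2515,0]);print(d,o['orientation'],o['force'],o['moment'])"
```

```text
clock: 15.65
tool_pos: [0.6099, -0.2329, 0.0647]
orientation: [-180.0, 0.0, 13.0]
force: [-0.9, -0.1, -3.1]
opening: 0.0455
gripper_force: 30.0
clock: 16.15
tool_pos: [0.5963, -0.236, 0.0645]
orientation: [-180.0, 0.0, 13.0]
force: [-0.8, -0.2, -3.5]
opening: 0.046
gripper_force: 30.0
[0.06612959 0.00061316 0.06454897] [-1.79993335e+02  1.31723165e-02  1.29841790e+01] [-0.7632074  -0.22335141 -3.4859114 ] [-0.09718723 -0.05502439  0.01403203]
```

```bash
python3 -m creep '[{"grip":1,"delta_pos":[-0.06,0,-0.005],"rotation":[0,0,0]},{"grip":1,"delta_pos":[-0.16,0,-0.005],"rotation":[0,0,0]},{"grip":1,"delta_pos":[-0.26,0,-0.005],"rotation":[0,0,0]},{"grip":1,"delta_pos":[-0.36,0,-0.005],"rotation":[0,0,0]},{"grip":1,"delta_pos":[-0.4,0,-0.005],"rotation":[0,0,0]}]'
python3 -m creep '[{"grip":1,"delta_pos":[-0.08,0,0],"rotation":[0,0,0]},{"grip":1,"delta_pos":[-0.18,0,0],"rotation":[0,0,0]},{"grip":1,"delta_pos":[-0.3,0,0],"rotation":[0,0,0]},{"grip":1,"delta_pos":[-0.37,0,0],"rotation":[0,0,0]},{"grip":1,"delta_pos":[-0.39,0,0],"rotation":[0,0,0]}]'
python3 -m creep '[{"grip":1,"delta_pos":[0,0,0],"rotation":[0,0,0]},{"grip":1,"delta_pos":[0,0,0],"rotation":[0,0,0]}]'
python3 -c "
from h import *
o=ctrl.get_obs();d=Ro.from_euler('z',-13,degrees=True).apply(o['tool_pos']-[.532,-.2515,0]);print(d,o['orientation'],o['force'],o['moment'])"
```

```text
clock: 16.65
tool_pos: [0.5562, -0.2452, 0.0651]
orientation: [-180.0, 0.0, 13.0]
force: [0.1, 0.1, -3.2]
opening: 0.0462
gripper_force: 30.0
clock: 17.15
tool_pos: [0.5186, -0.254, 0.0652]
orientation: [-180.0, 0.0, 13.0]
force: [-0.4, 0.4, -3.1]
opening: 0.046
gripper_force: 30.0
clock: 17.35
tool_pos: [0.5202, -0.2538, 0.0652]
orientation: [180.0, -0.0, 13.0]
force: [-0.4, 0.2, -2.9]
opening: 0.0458
gripper_force: 30.0
[-0.01200589  0.00043468  0.06521319] [ 1.79983646e+02 -2.87666459e-02  1.29995402e+01] [-0.35253006  0.18639023 -2.9405319 ] [-0.05752858  0.02534991  0.01407344]
```

Inserted without contact; next lower 2–3 mm onto the board, release, and withdraw.

```bash
python3 -m creep '[{"grip":1,"delta_pos":[0,0,0.01],"rotation":[0,0,0]},{"grip":1,"delta_pos":[0,0,0.02],"rotation":[0,0,0]},{"grip":1,"delta_pos":[0,0,0.025],"rotation":[0,0,0]},{"grip":1,"delta_pos":[0,0,0.025],"rotation":[0,0,0]},{"grip":1,"delta_pos":[0,0,0.025],"rotation":[0,0,0]}]'
python3 -m creep '[{"grip":0,"delta_pos":[0,0,0],"rotation":[0,0,0]},{"grip":0,"delta_pos":[0,0,0],"rotation":[0,0,0]},{"grip":0,"delta_pos":[0,0,0],"rotation":[0,0,0]},{"grip":0,"delta_pos":[0,0,0],"rotation":[0,0,0]},{"grip":0,"delta_pos":[0,0,0],"rotation":[0,0,0]}]'
python3 -m creep '[{"grip":0,"delta_pos":[0,0,0],"rotation":[0,0,0]},{"grip":0,"delta_pos":[0,0,-0.05],"rotation":[0,0,0]},{"grip":0,"delta_pos":[0,0,-0.3],"rotation":[0,0,0]},{"grip":0,"delta_pos":[0,0,-0.7],"rotation":[0,0,0]},{"grip":0,"delta_pos":[0,0,-1],"rotation":[0,0,0]}]'
python3 -m creep '[{"grip":0,"delta_pos":[0,-0.4,-0.4],"rotation":[0,0,0]},{"grip":0,"delta_pos":[0,-0.8,-0.7],"rotation":[0,0,0]},{"grip":0,"delta_pos":[0,-1,-0.7],"rotation":[0,0,0]}]'
python3 -m creep '[{"grip":0,"delta_pos":[0,-0.4,0],"rotation":[0,0,0]},{"grip":0,"delta_pos":[0,-0.8,0],"rotation":[0,0,0]},{"grip":0,"delta_pos":[0,-1,0],"rotation":[0,0,0]},{"grip":0,"delta_pos":[0,-1,0],"rotation":[0,0,0]}]'
python3 -c "
from h import *
snap('top','top7');snap('scene','scene7')
a=cv2.imread('pics/top7.png')[140:280,205:445];b=cv2.imread('pics/scene7.png')[140:280,230:390]
cv2.imwrite('pics/g7.png',cv2.resize(np.hstack([a,b]),None,fx=2,fy=2,interpolation=cv2.INTER_CUBIC))"
```

```text
clock: 17.85
tool_pos: [0.5201, -0.2537, 0.0629]
orientation: [180.0, -0.0, 13.0]
force: [-0.9, 1.4, 3.0]
opening: 0.0459
gripper_force: 30.0
clock: 18.35
tool_pos: [0.5197, -0.2538, 0.0625]
orientation: [-180.0, 0.0, 13.0]
force: [-0.6, 0.0, 0.2]
opening: 0.0802
gripper_force: 0.0
clock: 18.85
tool_pos: [0.5201, -0.2539, 0.1649]
orientation: [180.0, -0.0, 13.0]
force: [0.8, 0.1, -0.6]
opening: 0.0878
gripper_force: 0.0
clock: 19.15
tool_pos: [0.4985, -0.1552, 0.2372]
orientation: [179.9, -0.4, 13.0]
force: [0.7, 0.3, 0.0]
opening: 0.0874
gripper_force: 0.0
clock: 19.55
tool_pos: [0.4743, -0.0569, 0.2334]
orientation: [-180.0, -0.1, 13.2]
force: [0.0, 0.1, -0.5]
opening: 0.0877
gripper_force: 0.0
```

View pics/g7.png

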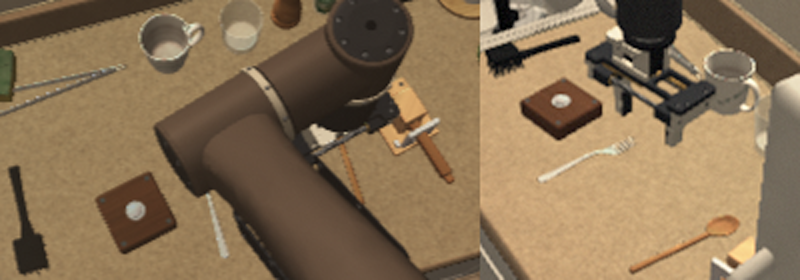

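The mallet's handle passes through the plate (435,155) with the head at (405,105) on the board. The peg is down (135,211), and the mug, glass and brush are in place.

```bash
python3 -c "
from plant import ctrl
print(ctrl.close_job())"
```

```text
the job is handed in; nothing more can be done
None
```

I handed the job in at about 20 s: the peg is driven down and holding, the mallet stands on the keeper's board with its handle through the eye, and the mug, glass and dish brush are where they were.

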